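Click the bench marker open and lay it on the notepad

ROBOT

A 6-joint arm with a two-finger parallel gripper is mounted at the origin on the work surface. World frame = base frame: x ahead of the robot, y to its left, z up, the work surface at z = 0. Lengths are in m, angles in rad, forces in N, time in s.
With the tool pointing down it reaches from about 0.35 to 0.775 m from the base axis. Payload 5.5 kg.
Tool frame: the origin (TCP) lies at the very end of the fingers, on their centre line; the grasp point (between the pads) lies 19 mm behind it; z points along the fingers, x is the direction in which the jaws open and shut, and the axes are right-handed (so a half turn about z gives the same grasp; the last joint's range is limited). The gripper opens to 85 mm and grips with 20 to 120 N. Pads are 22 mm wide; open, the fingers measure 114 mm over their backs; the gripper's body (76 mm by 85 mm) begins 54 mm behind the grasp point. The pads swing forward as they close: fully open they stand 13 mm farther back than shut.
Start: joints at [-1.372, 0.313, 0.046, 1.304, 0, 1.431], TCP at [0.191, -0.542, 0.231] pointing down, gripper open.
Joint ranges: [-2.76, 2.76], [-0.86, 1.69], [-1.03, 1.26], [-2.2, 2.34], [-1.47, 1.5], [-3.14, 3.14]. Speed limits (rad/s): [2.57, 2.57, 3.14, 3.14, 3.14, 3.14].

INTERFACE

Orientations are given as a unit quaternion [w, x, y, z].
In Python, from workcell import monitor, eyes, ticket gives the robot as it stands.
- The arm moves only by the tool send_rows, never from a script. Its argument "targets" is a list of rows, each a list of 5 numbers: the shift along the world's x, y, z in m, then the turn about the world's z in degrees, then the closure in counts, from 0 (fully open) to 255 (shut). A call has 1 to 12 rows; each row shifts and turns the commanded pose from where the row before left it; what a row does not reach is not made up. A row lasts 1/10 s, in which the tool goes at most 50 mm and 8.59 degrees, less where a joint would pass 70% of its speed; a pose out of reach is approached as far as the arm can. A call is refused whole if a number of a shift passes 0.05 or a number of a turn 8.59, either way. A call with a gripper value outside its range is refused whole. The fingers move at their own pace and stop on an object; "newtons" is the grip in N (left out, the last holds). Time passes only in rows, so rows that do not move let the fingers close. It gives the time, the measured TCP pose, the force and the opening at its end, in the units of the state.
- monitor.get_state(): the state, without advancing time (a new reading comes with each control period).
- eyes.read_camera(name): name is "scene" or "top"; returns a dict with "img" (480x640x3 uint8, red, green, blue), "z_map" (480x640 float32, m along the optical axis (not along the pixel's ray), 0 where there is no reading), "camera_matrix" (3x3 intrinsics, pixels), "pose" (4x4, takes a point from camera to world coordinates). Camera axes: x right, y down, z forward; pixel columns grow to the right and rows downward; lengths in m; the calibration is good to about 2 mm. A picture is of the moment at which its call begins.
- ticket.hand_in(): hands the job in, once; it reports no verdict.
Trained networks look in the newest picture that a camera, given by its name, has taken for a name from the list of things; names that differ only in an ending like _2 or _b are one class to them, and where a whole thing is asked for, a point or a joint stands for the part that bears it (a point fixed in the world has none). Each returns a list of dicts, best first, with "conf" (0 to 1); they miss things now and then, are a little off and sometimes report something else, mostly with a low value. They report only what shows in the picture. A call takes as long as a camera call. They do not tell look-alikes from the thing itself.
- eyes.spot_in(name, camera): "xyz" ([x, y, z] in m, in world coordinates, good to about 4 mm: the middle of the surface that is visible of it).
- eyes.tip_of(name, camera): "xyz" ([x, y, z] in m, in world coordinates, good to about 4 mm: a listed point, or the origin of a listed thing).
The state is a dict: "clock": time; "joint_pos": joint angles; "qvel": joint speeds; "tau": joint torques, N m; "tcp_pos": TCP position; "orientation": TCP orientation; "wrist_force": force on the tool from outside, world axes, zero at the start; "ft_torque": the same for the moment, N m; "finger_gap": finger opening in m.
Only numpy, scipy, OpenCV 4.12 (cv2) and the standard library are available. Lean on these libraries where they do the work, as an engineer would, in place of code of your own. Each camera call takes 0.05 s, during which the arm holds its last target.

TASK

Make the retractable marker ready for labelling: pick it up, push its end button fully in against an upright side of the solid metal cooling block so that the tip comes out, then lay it flat on the notepad and let go. Use only the block to push the button, and do not drop the marker from a height.

Things in the scene. Friction and masses are not known exactly. Their poses are not given: they have to be found in the camera images.
- marker: Lies clip up: white 18 mm square barrel 100 mm long, dark sleeve by its grey cone nose; only pen-like thing with a narrow round button (11 mm dia, out 11 mm) at an end. Capped marker, swab tube nearby. About 45 g. Origin: centre of barrel's underside; +x towards the button, z up; barrel x -50..50 mm, nose end -70, button end +61, axis at z 9 mm. Grip across the barrel near the origin.
- clicker (a joint): Travel of the marker's button in m: 0 = fully out, 0.008 = fully in (button then stands 3 mm out and the black tip shows beyond the nose). It takes about 5 N to move, stops hard at 0.008 and stays where it was pushed.
- block: The cooling block: solid bare aluminium, fixed to the bench, 70 mm (its x) x 150 mm (its y) x 50 mm tall, dark tube wells on top, plain upright sides. Origin: centre of its underside, z up. The long side at its x = -35 mm faces the robot, turned by up to 0.3 rad.
- pad: The notepad: white ruled paper, fixed to the bench, 200 mm (its x) x 150 mm (its y) x 12 mm thick, flat top at z = 12 mm. Origin: centre of its underside, z up.
Mind the look-alikes: they are no part of the job. What is shaped like the marker but orange is not meant. Leave any pink look-alike of the block alone.

How it is judged:
By the outcome, as a careful person would: the job done as asked, in the order asked, and still so for the second after the job is handed in, with the robot touching nothing.
It also fails if it takes over 40 s, if anything falls off the work surface, if the arm or the gripper's body presses on something with over 40 N, if the wrist force passes 120 N, or if a joint passes its speed limit or range.

## Working session

There is one attempt and no reset: what is moved stays moved. The work goes in short steps, Python scripts to look and compute and a tool call to move; the robot and the scene stay as the last step left them, time stands still between calls to the robot, and variables do not carry over. Pictures are saved under pics/ and viewed, and the job is handed in when it is done.

Besides the shell and the picture viewer there is one more tool, called after "Call:" by a JSON object that holds its "op" and its "data". send_rows: Moves the arm, as the interface text tells. Its arguments: {"type":"object","properties":{"targets":{"type":"array"},"newtons":{"type":"number"}},"required":["targets"]}

```bash
mkdir -p pics; cat > h.py <<'E'
import numpy as np,cv2
from workcell import monitor,eyes,ticket
def snap(n):
    d=eyes.read_camera(n); np.savez('last_%s.npz'%n,**d); return d
def save(img,f): cv2.imwrite('pics/'+f,cv2.cvtColor(img,cv2.COLOR_RGB2BGR))
def cloud(d):
    z=d['z_map'];K=d['camera_matrix'];v,u=np.mgrid[:480,:640]
    P=np.stack([(u-K[0,2])/K[0,0]*z,(v-K[1,2])/K[1,1]*z,z],-1)
    return P@d['pose'][:3,:3].T+d['pose'][:3,3]
E
python3 - <<'E'
from h import *
for n in('top','scene'):
    d=snap(n);save(d['img'],n+'0.png');print(n,d['pose'].round(3).tolist(),d['camera_matrix'].round(1).tolist())
    for t in('marker','block','pad','clicker'):
        print(t,[(np.round(r['xyz'],3).tolist(),round(r['conf'],2)) for r in eyes.tip_of(t,n)] if t!='clicker' else [(np.round(r['xyz'],3).tolist(),round(r['conf'],2)) for r in eyes.spot_in(t,n)])
print(monitor.get_state())
E
```

```text
top [[-0.001, -0.991, 0.136, 0.356], [-1.0, 0.005, 0.031, -0.066], [-0.031, -0.136, -0.99, 1.079], [0.0, 0.0, 0.0, 1.0]] [[503.7, 0.0, 321.8], [0.0, 503.7, 246.3], [0.0, 0.0, 1.0]]
marker [([0.351, 0.006, 0.004], 0.89), ([0.438, 0.145, -0.0], 0.7), ([0.286, 0.265, 0.001], 0.59)]
block [([0.653, -0.047, 0.001], 0.76), ([0.47, -0.457, -0.002], 0.7)]
pad [([0.472, -0.246, -0.002], 0.9)]
clicker [([0.645, -0.049, 0.05], 0.37)]
scene [[0.737, 0.428, -0.523, 1.083], [0.675, -0.444, 0.589, -0.689], [0.02, -0.787, -0.616, 0.718], [0.0, 0.0, 0.0, 1.0]] [[482.0, 0.0, 324.5], [0.0, 482.0, 238.6], [0.0, 0.0, 1.0]]
marker [([0.354, 0.008, 0.001], 0.77), ([0.432, 0.144, -0.002], 0.63), ([0.283, 0.267, 0.001], 0.62)]
block [([0.659, -0.054, -0.0], 0.86), ([0.469, -0.461, 0.0], 0.66)]
pad []
clicker []
{'clock': 0.5, 'joint_pos': array([-1.37160934e+00,  3.13237284e-01,  4.60881502e-02,  1.30362196e+00,
       -2.50909537e-05,  1.43120153e+00]), 'qvel': array([ 1.98404644e-04, -8.25792137e-04,  1.70303120e-03, -4.17160327e-04,
        1.29241503e-03, -1.81694097e-05]), 'tau': array([-1.40512107e-03, -4.79992926e+01,  2.98538661e+01,  1.79388946e-03,
       -1.34024885e-04, -7.50532383e-07]), 'tcp_pos': array([ 0.19108597, -0.54234585,  0.2312971 ]), 'orientation': array([ 1.77824108e-05,  8.16191879e-01, -5.77780942e-01,  5.79833799e-07]), 'wrist_force': array([-0.11725222,  0.11372151, -0.16154732]), 'ft_torque': array([ 0.03782344, -0.04163968,  0.0061892 ]), 'finger_gap': 0.08534424348720882}
```

View pics/top0.png

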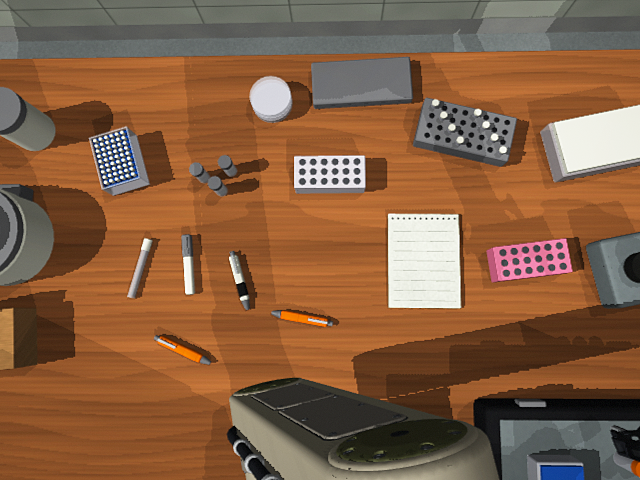

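View pics/scene0.png

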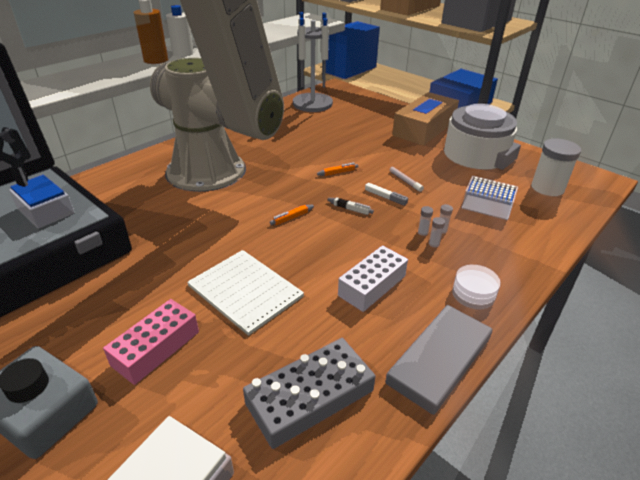

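The top view has five pen-like candidates:
- White pen with dark sleeve at (238,280).
- Capped marker at (188,264).
- Swab tube at (140,268).
- Orange pens at (303,318) and (182,348).

The white pen with the sleeve fits the description. The bare block is at (330,173), and the pink one at (530,260) is the look-alike. Next I take a close crop and measure.

```bash
python3 - <<'E'
from h import *
d=dict(np.load('last_top.npz'));P=cloud(d);im=d['img']
c=[cv2.resize(im[240:320,205:275],(525,600),interpolation=cv2.INTER_CUBIC)]
s=np.load('last_scene.npz')['img'][180:230,315:385];c=np.hstack([c[0],cv2.resize(s,(275,196))[np.r_[0:196,[0]*404]]])
save(c,'crop.png')
hsv=cv2.cvtColor(im,cv2.COLOR_RGB2HSV)
def rep(name,m):
    m=m.astype(np.uint8);n,l,st,ce=cv2.connectedComponentsWithStats(m)
    k=1+np.argmax(st[1:,4]);q=P[l==k];
    r=cv2.minAreaRect(q[:,:2].astype(np.float32));print(name,r,cv2.boxPoints(r).round(4).tolist(),np.percentile(q[:,2],[5,50,95]).round(4),len(q))
    return l==k
v,u=np.mgrid[:480,:640]
def box(a,b,c2,e): return (u>a)&(u<b)&(v>c2)&(v<e)
m=rep('marker',box(220,260,240,320)&(P[...,2]>0.006))
q=P[m];xy=q[:,:2];x0=xy.mean(0);w=np.linalg.svd(xy-x0,full_matrices=False)[2][0];w*=np.sign(w[0])
t=(xy-x0)@w;print('axis',x0,w,np.degrees(np.arctan2(w[1],w[0])),t.min(),t.max())
n=np.array([-w[1],w[0]]);o=(xy-x0)@n
for a in np.arange(-.07,.075,.008):
    s=(t>a)&(t<a+.008)
    if s.any():print(round(a,3),s.sum(),o[s].min().round(4),o[s].max().round(4),q[s,2].max().round(4),im[m][s].mean(0).round())
rep('block top',box(285,375,145,200)&(P[...,2]>0.044))
rep('block all',box(285,375,145,205)&(P[...,2]>0.01))
rep('pad',box(380,470,205,315)&(P[...,2]>0.007))
E
```

```text
marker ((0.38795918226242065, 0.07241358608007431), (0.2699473202228546, 0.09098377823829651), 58.59406661987305) [[0.27880001068115234, -0.019099999219179153], [0.3564999997615814, -0.06650000065565109], [0.49709999561309814, 0.1639000028371811], [0.4194999933242798, 0.21130000054836273]] [0.0098 0.0164 0.0212] 501
axis [0.43069184 0.14144287] [0.89638684 0.44327263] 26.312875067326637 -0.15871945521094852 0.06613258157878107
-0.07 1 0.0109 0.0109 0.0097 [81. 65. 59.]
-0.062 18 0.0074 0.0167 0.0181 [97. 96. 97.]
-0.054 28 0.0035 0.0181 0.0172 [99. 96. 96.]
-0.046 31 0.0006 0.0178 0.0201 [152. 151. 141.]
-0.038 37 -0.0013 0.0167 0.0222 [133. 132. 124.]
-0.03 35 -0.0035 0.016 0.0219 [22. 21. 19.]
-0.022 34 -0.0041 0.0136 0.021 [25. 23. 21.]
-0.014 35 -0.0052 0.0136 0.021 [24. 21. 19.]
-0.006 35 -0.0067 0.0106 0.0212 [180. 180. 168.]
0.002 33 -0.0076 0.01 0.0212 [212. 211. 199.]
0.01 34 -0.0094 0.0083 0.0219 [197. 197. 186.]
0.018 32 -0.0107 0.0079 0.0231 [171. 173. 166.]
0.026 36 -0.0126 0.0059 0.023 [174. 175. 166.]
0.034 35 -0.0142 0.0043 0.0211 [173. 174. 166.]
0.042 32 -0.0151 0.0
[... 424 characters left out ...]
740000009536743, 0.02800000086426735]] [0.046  0.0494 0.0526] 2308
block all ((0.52427077293396, -0.05019541084766388), (0.33575239777565, 0.1488412320613861), 0.20533181726932526) [[0.3560999929904938, 0.023600000888109207], [0.35670000314712524, -0.12520000338554382], [0.6923999786376953, -0.12399999797344208], [0.6919000148773193, 0.024800000712275505]] [0.0273 0.0491 0.0525] 2584
pad ((0.4641977548599243, -0.19570021331310272), (0.2569390833377838, 0.21725159883499146), 89.6086654663086) [[0.3546999990940094, -0.32339999079704285], [0.5719000101089478, -0.3249000012874603], [0.5737000107765198, -0.06800000369548798], [0.3564999997615814, -0.06650000065565109]] [0.0082 0.0112 0.0145] 6601
```

View pics/crop.png

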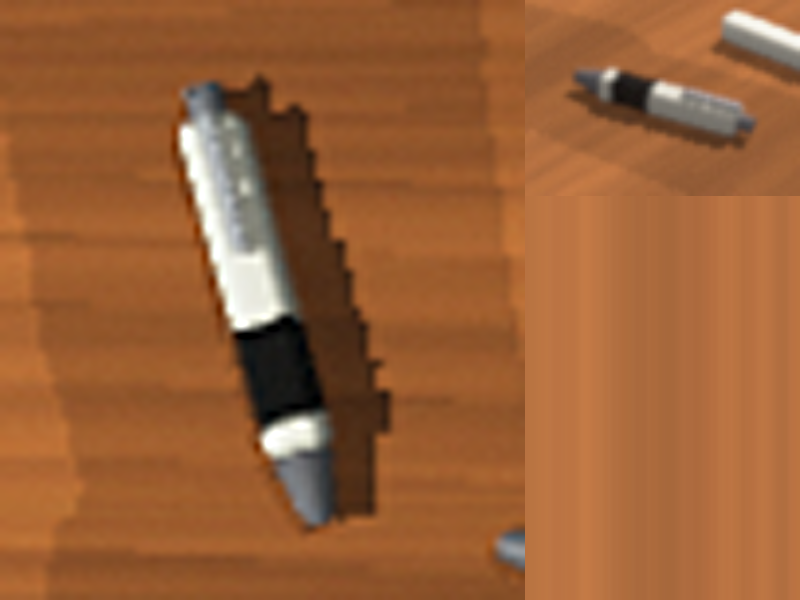

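The crop shows the white barrel, the dark sleeve by the grey cone nose (crop 315,500) and a narrow button at the far end (crop 203,97), so this is the marker. I'll refit without the zero-depth pixels.

```bash
python3 - <<'E'
from h import *
v,u=np.mgrid[:480,:640]
def box(a,b,c2,e): return (u>a)&(u<b)&(v>c2)&(v<e)
d=dict(np.load('last_top.npz'));P=cloud(d);im=d['img'];ok=d['z_map']>0
def rep(name,m):
    q=P[m&ok];r=cv2.minAreaRect(q[:,:2].astype(np.float32));print(name,np.round(r[0],4),np.round(r[1],4),r[2],cv2.boxPoints(r).round(4).tolist(),np.percentile(q[:,2],[5,50,95]).round(4),len(q))
m=box(220,260,240,320)&(P[...,2]>0.006)&ok;rep('marker',m)
q=P[m];xy=q[:,:2];x0=np.median(xy,0);s=(np.linalg.norm(xy-x0,axis=1)<.08);q=q[s];xy=q[:,:2]
x0=xy.mean(0);w=np.linalg.svd(xy-x0,full_matrices=False)[2][0];w*=np.sign(w[0])
t=(xy-x0)@w;n=np.array([-w[1],w[0]]);o=(xy-x0)@n
print('axis',x0,w,np.degrees(np.arctan2(w[1],w[0])),t.min(),t.max());C=im[m][s]
for a in np.arange(-.07,.075,.008):
    k=(t>a)&(t<a+.008)
    if k.any():print(round(a,3),k.sum(),o[k].min().round(4),o[k].max().round(4),q[k,2].max().round(4),C[k].mean(0).round())
b=box(285,375,145,200)
rep('block top',b&(P[...,2]>0.044))
rep('block all',b&(P[...,2]>0.01))
rep('pad',box(380,470,205,315)&(P[...,2]>0.007))
d=dict(np.load('last_scene.npz'));P=cloud(d);ok=d['z_map']>0
b=box(330,415,240,315)
rep('S block top',b&(P[...,2]>0.044))
rep('S block all',b&(P[...,2]>0.01))
rep('S marker',box(325,376,193,220)&(P[...,2]>0.006))
rep('S pad',box(185,305,245,335)&(P[...,2]>0.007))
E
```

```text
marker [0.4333 0.1355] [0.1291 0.0371] 14.754509925842285 [[0.3662000000476837, 0.13699999451637268], [0.3756999969482422, 0.10109999775886536], [0.5005000233650208, 0.1340000033378601], [0.4909999966621399, 0.16990000009536743]] [0.0098 0.0163 0.0211] 498
axis [0.43135004 0.14307748] [0.95942713 0.28195669] 16.377021080704143 -0.06460986596410645 0.064733693771109
-0.07 6 -0.0023 0.0047 0.0181 [96. 88. 84.]
-0.062 20 -0.0043 0.0073 0.0159 [100.  98.  99.]
-0.054 27 -0.0063 0.0088 0.0183 [98. 95. 95.]
-0.046 34 -0.0084 0.0087 0.0222 [182. 181. 171.]
-0.038 33 -0.0082 0.0096 0.0213 [90. 88. 81.]
-0.03 38 -0.0088 0.0101 0.0219 [24. 22. 20.]
-0.022 32 -0.0083 0.009 0.021 [25. 23. 21.]
-0.014 36 -0.0084 0.0103 0.0212 [34. 31. 27.]
-0.006 33 -0.0083 0.0092 0.0211 [211. 211. 199.]
0.002 33 -0.008 0.0097 0.0219 [212. 212. 200.]
0.01 34 -0.0081 0.0096 0.0219 [194. 195. 184.]
0.018 33 -0.0271 0.0101 0.0231 [172. 171. 163.]
0.026 36 -0.0081 0.0099 0.023 [173. 173. 164.]
0.034 31 -0.0079 0.0097 0.0211 [174. 175. 167.]
0.042 34 -0.0082 0.0094 0.0218 [168. 170. 161.]
0.05 21 -0.007 0.0084 0.0227 
[... 1210 characters left out ...]
.02370000071823597], [0.6212999820709229, -0.12839999794960022], [0.6937000155448914, -0.12770000100135803], [0.6923999786376953, 0.024299999698996544]] [0.0158 0.0474 0.0502] 2412
S marker [0.4312 0.1399] [0.1297 0.0224] 17.845117568969727 [[0.3659999966621399, 0.1307000070810318], [0.37290000915527344, 0.10939999669790268], [0.49639999866485596, 0.14910000562667847], [0.4894999861717224, 0.1703999936580658]] [0.0069 0.0139 0.0192] 283
S pad [ 0.4713 -0.2928] [0.2382 0.2037] 88.90536499023438 [[0.3671000003814697, -0.4099999964237213], [0.570900022983551, -0.4138999879360199], [0.5753999948501587, -0.17569999396800995], [0.3716999888420105, -0.17180000245571136]] [0.0083 0.0105 0.0135] 5080
```

Call:
{"op": "send_rows", "data": {"targets": [[0.03,0.04,0,0,0],[0.03,0.04,0,0,0],[0.03,0.04,0,0,0],[0.03,0.04,0,0,0],[0.03,0.04,0,0,0],[0.03,0.04,0,0,0],[0.03,0.04,0,0,0],[0.03,0.04,0,-2.8,0],[0,0.045,0,0,0],[0,0.045,0,0,0],[0,0.045,0,0,0],[0,0.045,0,0,0]], "newtons": 80}}

```text
clock: 1.7
tcp_pos: [0.4309, -0.0406, 0.2315]
orientation: [-0.0, 0.802, -0.598, 0.0]
wrist_force: [1.2, 0.1, -0.7]
finger_gap: 0.0854
```

Call:
{"op": "send_rows", "data": {"targets": [[0,0.045,0,0,0],[0,0.045,0,0,0],[0,0.045,0,0,0],[0.004,0.045,0,0,0],[0,0.007,-0.04,0,0],[0,0,-0.04,0,0],[0,0,-0.04,0,0],[0,0,0,0,0],[0,0,0,0,0]]}}

```text
clock: 2.6
tcp_pos: [0.4347, 0.1446, 0.1117]
orientation: [0.001, 0.802, -0.598, -0.0]
wrist_force: [0.6, -0.3, -0.1]
finger_gap: 0.0855
```

Call:
{"op": "send_rows", "data": {"targets": [[0.001,0,-0.04,0,0],[0,0,-0.035,0,0],[0,0,-0.02,0,0],[0,0,-0.011,0,0],[0,0,0,0,0],[0,0,0,0,120],[0,0,0,0,190],[0,0,0,0,255],[0,0,0,0,255],[0,0,0,0,255],[0,0,0,0,255],[0,0,0,0,255]]}}

```text
clock: 3.8
tcp_pos: [0.4365, 0.1447, 0.0062]
orientation: [-0.0, 0.802, -0.598, 0.0]
wrist_force: [-1.6, 0.2, 7.3]
finger_gap: 0.0153
```

```bash
python3 - <<'E'
from h import *
d=snap('top');e=snap('scene');save(np.hstack([cv2.resize(d['img'][220:340,170:310],(400,343)),cv2.resize(e['img'][120:256,260:420],(400,343))]),'grasp.png');s=monitor.get_state();print(s['tcp_pos'],s['finger_gap'],s['wrist_force'],s['joint_pos'])
E
```

```text
[0.43651904 0.14471603 0.00616796] 0.01569749050185975 [-1.31645141 -0.45791012  7.18712283] [ 1.45408019e-01  2.94971122e-01 -5.92450116e-01  6.82312567e-01
 -2.03547992e-04  2.99699616e+00]
```

View pics/grasp.png

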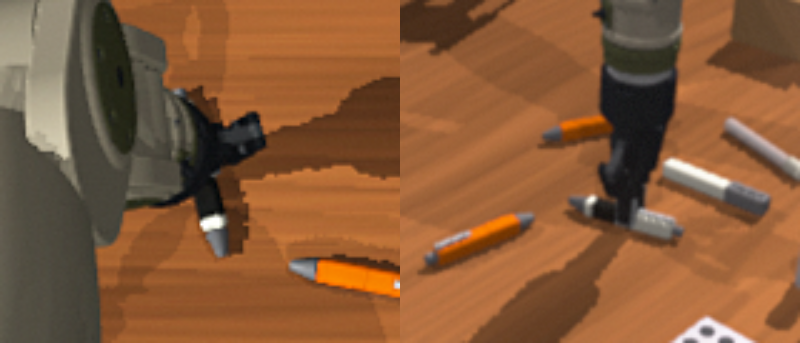

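Call:
{"op": "send_rows", "data": {"targets": [[0,0,0.02,0,255],[0,0,0.04,0,255],[0,0,0,0,255],[0.005,-0.04,0,0,255],[0.015,-0.04,0,0,255],[0.015,-0.04,0,0,255],[0.015,-0.04,0,0,255],[0.015,-0.04,0,0,255],[0.005,-0.015,0,-5,255],[0,0,0,-6,255],[0,0,0,-5.6,255],[0,0,0,0,255]]}}

```text
clock: 5.1
tcp_pos: [0.5057, -0.0706, 0.0647]
orientation: [-0.0, -0.707, 0.707, 0.0]
wrist_force: [0.1, 0.2, -0.6]
finger_gap: 0.0158
```

```bash
cat > look.py <<'E'
from h import *
import sys
d=snap('top');e=snap('scene');s=monitor.get_state();print(s['tcp_pos'],s['orientation'],s['finger_gap'],s['wrist_force'],s['joint_pos'],s['clock'])
R=e['pose'][:3,:3]; p=R.T@(s['tcp_pos']+[0.03,0,0]-e['pose'][:3,3]);K=e['camera_matrix'];u=int(K[0,0]*p[0]/p[2]+K[0,2]);v=int(K[1,1]*p[1]/p[2]+K[1,2]);print(u,v)
v0=max(0,v-60);u0=max(0,u-80)
save(cv2.resize(e['img'][v0:v0+120,u0:u0+160],(800,600),interpolation=cv2.INTER_CUBIC),sys.argv[1]);save(d['img'],'t_'+sys.argv[1])
E
python3 look.py pre.png
```

```text
[ 0.50578759 -0.07024111  0.06492858] [ 2.04005305e-04  7.08011677e-01 -7.06200655e-01 -2.42277289e-04] 0.0155734049984081 [ 0.02602566  0.38703718 -0.6262832 ] [-2.95226862e-01  3.05737874e-01 -3.96395859e-01  8.69282006e-01
 -1.32644420e-04  2.84380466e+00] 5.2
325 241
```

View pics/pre.png

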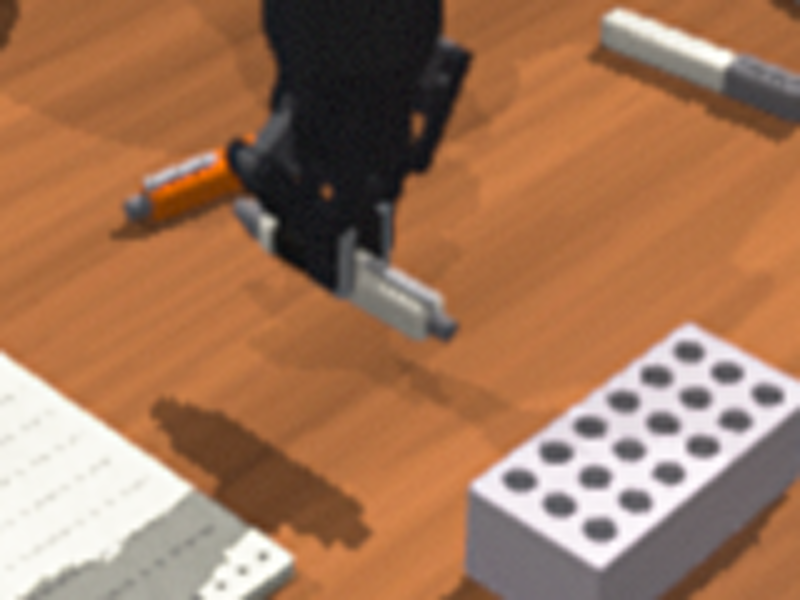

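View pics/t_pre.png

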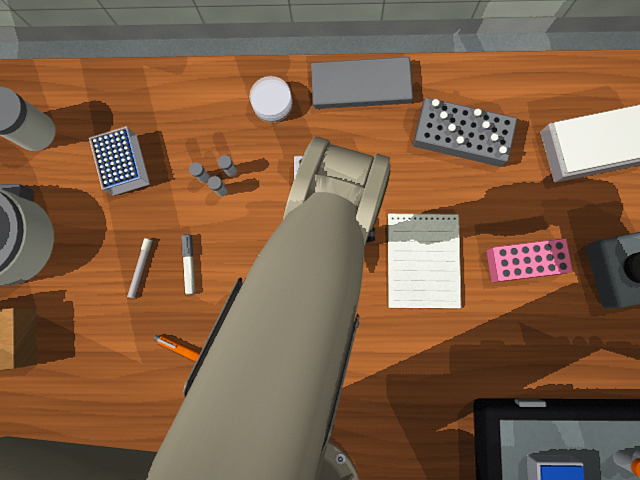

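The lift held: in the crop the marker hangs level in the jaws, with the button at (450,327) pointing at the block's long side. Next I lower it and approach.

Call:
{"op": "send_rows", "data": {"targets": [[0.01,0,-0.02,0,255],[0.01,0,-0.017,0,255],[0.01,0,0,0,255],[0.01,0,0,0,255],[0.008,0,0,0,255],[0,0,0,0,255],[0.002,0,0,0,255],[0.002,0,0,0,255]]}}

```text
clock: 6.0
tcp_pos: [0.558, -0.0703, 0.0287]
orientation: [0.0, 0.707, -0.707, 0.0]
wrist_force: [-0.8, -0.4, -1.0]
finger_gap: 0.0156
```

```bash
python3 look.py pre2.png
```

```text
[ 0.55822636 -0.07041757  0.02857796] [-4.49329138e-05  7.07193794e-01 -7.07019725e-01  2.10812290e-04] 0.016056716290957347 [-0.85036402  0.21613426 -0.15209338] [-2.68079874e-01  4.31332778e-01 -3.08285631e-01  8.30767005e-01
 -1.30357572e-04  2.87326658e+00] 6.1
342 264
```

View pics/pre2.png

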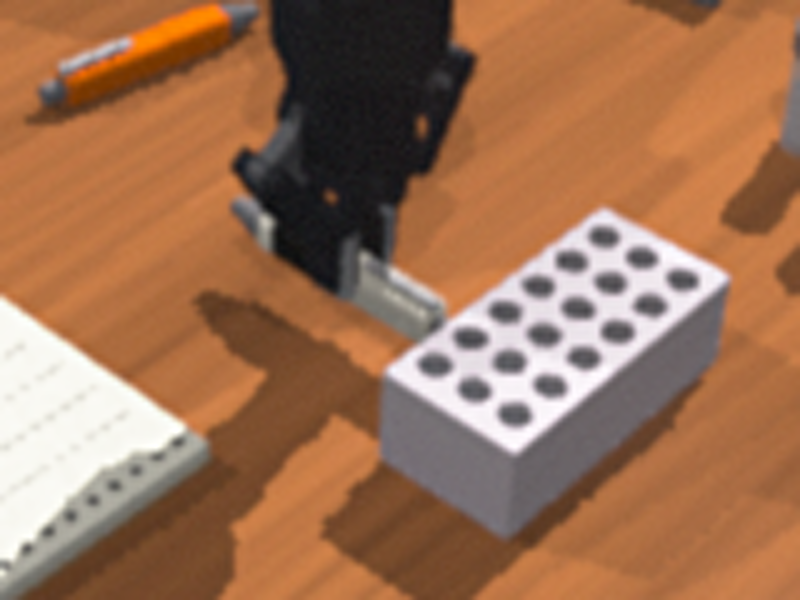

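The crop shows the button next to the block's long side near (435,320), with no contact force yet. I'll push in 2 mm steps.

Call:
{"op": "send_rows", "data": {"targets": [[0.002,0,0,0,255],[0.002,0,0,0,255],[0,0,0,0,255]]}}

```text
clock: 6.4
tcp_pos: [0.5624, -0.0704, 0.0284]
orientation: [-0.0, 0.707, -0.707, 0.0]
wrist_force: [-0.2, 0.4, 0.6]
finger_gap: 0.0159
```

Call:
{"op": "send_rows", "data": {"targets": [[0.002,0,0,0,255],[0.002,0,0,0,255],[0,0,0,0,255]]}}

```text
clock: 6.7
tcp_pos: [0.5649, -0.0703, 0.028]
orientation: [0.001, 0.707, -0.707, -0.001]
wrist_force: [-5.2, -0.1, 1.8]
finger_gap: 0.0156
```

Call:
{"op": "send_rows", "data": {"targets": [[0.001,0,0,0,255],[0.001,0,0,0,255],[0,0,0,0,255]]}}

```text
clock: 7.0
tcp_pos: [0.5671, -0.0703, 0.028]
orientation: [0.001, 0.707, -0.707, -0.001]
wrist_force: [-4.0, -0.3, 2.7]
finger_gap: 0.0158
```

Call:
{"op": "send_rows", "data": {"targets": [[0.001,0,0,0,255],[0.001,0,0,0,255],[0,0,0,0,255]]}}

```text
clock: 7.3
tcp_pos: [0.5693, -0.0703, 0.0281]
orientation: [0.001, 0.707, -0.707, -0.0]
wrist_force: [-4.3, -0.5, 1.2]
finger_gap: 0.016
```

Call:
{"op": "send_rows", "data": {"targets": [[0.001,0,0,0,255],[0.001,0,0,0,255],[0,0,0,0,255]]}}

```text
clock: 7.6
tcp_pos: [0.5698, -0.0703, 0.0279]
orientation: [-0.002, -0.707, 0.707, 0.001]
wrist_force: [-8.5, -2.1, 4.1]
finger_gap: 0.0156
```

Call:
{"op": "send_rows", "data": {"targets": [[0.001,0,0,0,255],[0,0,0,0,255]]}}

```text
clock: 7.8
tcp_pos: [0.5698, -0.0702, 0.0278]
orientation: [-0.002, -0.707, 0.707, 0.002]
wrist_force: [-11.5, -0.5, 5.9]
finger_gap: 0.0155
```

Call:
{"op": "send_rows", "data": {"targets": [[0.001,0,0,0,255],[0.001,0,0,0,255],[0,0,0,0,255]]}}

```text
clock: 8.1
tcp_pos: [0.5699, -0.0702, 0.0275]
orientation: [-0.004, -0.707, 0.707, 0.003]
wrist_force: [-15.8, -0.7, 8.6]
finger_gap: 0.016
```

Call:
{"op": "send_rows", "data": {"targets": [[0.001,0,0,0,255],[0.001,0,0,0,255],[0,0,0,0,255]]}}

```text
clock: 8.4
tcp_pos: [0.5699, -0.0701, 0.0272]
orientation: [-0.005, -0.707, 0.707, 0.005]
wrist_force: [-21.2, -2.4, 12.1]
finger_gap: 0.0153
```

The TCP stays at 0.5699 while the force climbs past 20 N, so the button is at its hard stop. I'll back off and look.

Call:
{"op": "send_rows", "data": {"targets": [[-0.008,0,0,0,255],[-0.02,0,0,0,255],[-0.03,0,0.01,0,255],[-0.01,-0.01,0.03,0,255],[0,0,0,0,255],[0,0,0,0,255]]}}

```text
clock: 9.0
tcp_pos: [0.5112, -0.0809, 0.0695]
orientation: [0.001, -0.707, 0.707, -0.002]
wrist_force: [-0.6, 0.8, -0.3]
finger_gap: 0.0157
```

```bash
sed -i 's/v-60/v-45/;s/u-80/u-60/;s/v0+120,u0:u0+160/v0+90,u0:u0+120/' look.py; python3 look.py post.png
```

```text
[ 0.51000318 -0.08032011  0.06810732] [-4.85602083e-04  7.07246334e-01 -7.06966836e-01  5.30052134e-04] 0.015506784705461256 [-0.59913083 -0.15014665 -0.79614899] [-3.12009640e-01  3.10476013e-01 -3.80441149e-01  8.78492940e-01
  3.81366725e-04  2.82918801e+00] 9.1
323 242
```

View pics/post.png

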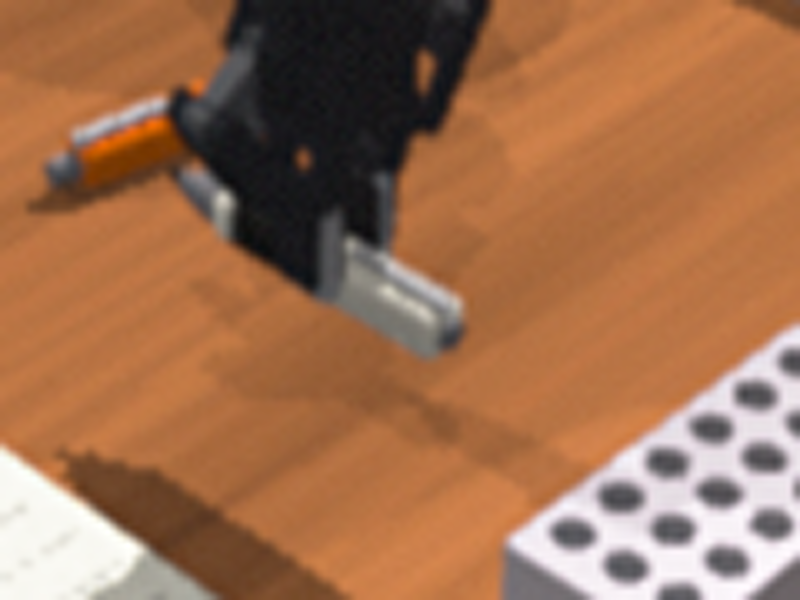

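The button is now only a short nub at (455,330), where before it stood out by about 11 mm. Next I carry the marker to the pad.

Call:
{"op": "send_rows", "data": {"targets": [[-0.006,-0.03,0,0,255],[-0.01,-0.04,0,0,255],[-0.01,-0.04,0,0,255],[-0.007,-0.04,0,0,255],[-0.003,-0.017,0,0,255],[0,0,-0.02,0,255],[0,0,-0.016,0,255],[0,0,-0.006,0,255],[0,0,0,0,255],[0,0,0,0,255]]}}

```text
clock: 10.1
tcp_pos: [0.4735, -0.247, 0.0264]
orientation: [-0.0, 0.707, -0.707, -0.0]
wrist_force: [1.2, 0.1, 0.9]
finger_gap: 0.0155
```

```bash
python3 look.py over.png
```

```text
[ 0.47388159 -0.24740972  0.02704707] [-1.02824163e-04  7.07414286e-01 -7.06798794e-01  6.94010479e-04] 0.015542780242421344 [ 0.24390682  0.44334159 -0.18192334] [-6.31373915e-01  3.86841542e-01 -3.84624250e-01  7.97927392e-01
 -9.12011053e-06  2.50934830e+00] 10.2
255 287
```

View pics/over.png

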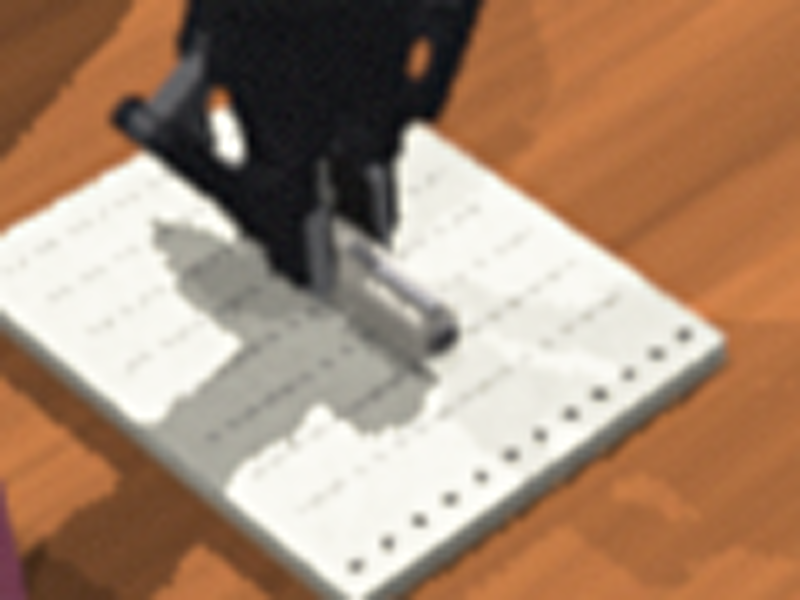

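The marker hangs a few mm above the pad's middle, with its button at (440,335). I'll lower it in small steps and watch the force.

Call:
{"op": "send_rows", "data": {"targets": [[0,0,-0.002,0,255],[0,0,-0.002,0,255],[0,0,-0.001,0,255],[0,0,0,0,255]]}}

```text
clock: 10.6
tcp_pos: [0.473, -0.2473, 0.0212]
orientation: [0.0, 0.707, -0.707, -0.0]
wrist_force: [-0.5, 0.2, -0.1]
finger_gap: 0.0156
```

Call:
{"op": "send_rows", "data": {"targets": [[0,0,-0.001,0,255],[0,0,-0.001,0,255],[0,0,0,0,255]]}}

```text
clock: 10.9
tcp_pos: [0.473, -0.2473, 0.0191]
orientation: [0.0, 0.707, -0.707, -0.0]
wrist_force: [0.9, -0.5, 0.1]
finger_gap: 0.0157
```

Call:
{"op": "send_rows", "data": {"targets": [[0,0,-0.001,0,255],[0,0,0,0,255]]}}

```text
clock: 11.1
tcp_pos: [0.4731, -0.2474, 0.0183]
orientation: [0.0, 0.707, -0.707, 0.0]
wrist_force: [-0.5, -0.3, 0.7]
finger_gap: 0.0155
```

Call:
{"op": "send_rows", "data": {"targets": [[0,0,-0.001,0,255],[0,0,0,0,255]]}}

```text
clock: 11.3
tcp_pos: [0.4731, -0.2474, 0.0182]
orientation: [0.0, 0.707, -0.707, 0.0]
wrist_force: [-1.9, 1.4, 6.3]
finger_gap: 0.0159
```

Call:
{"op": "send_rows", "data": {"targets": [[0,0,-0.001,0,255],[0,0,0,0,255]]}}

```text
clock: 11.5
tcp_pos: [0.4732, -0.2474, 0.0182]
orientation: [0.0, 0.707, -0.707, 0.001]
wrist_force: [-3.6, 2.9, 15.0]
finger_gap: 0.0155
```

Contact comes at z 0.0182, exactly 12 mm above the bench pick height. I'll ease off and release.

Call:
{"op": "send_rows", "data": {"targets": [[0,0,0.0015,0,255],[0,0,0,0,190],[0,0,0,0,150],[0,0,0,0,100],[0,0,0,0,50],[0,0,0,0,0],[0,0,0,0,0],[0,0,0,0,0],[0,0,0.01,0,0],[0,0,0.03,0,0],[0,0,0.04,0,0],[0,0,0.04,0,0]], "newtons": 20}}

```text
clock: 12.7
tcp_pos: [0.4726, -0.2471, 0.1395]
orientation: [0.0, 0.707, -0.707, -0.0]
wrist_force: [0.0, -0.5, -0.7]
finger_gap: 0.0855
```

Call:
{"op": "send_rows", "data": {"targets": [[0,0.04,0.03,0,0],[0,0.045,0,0,0],[0,0.045,0,0,0],[0,0.045,0,0,0],[0,0.045,0,0,0],[0,0.045,0,0,0],[0,0,0,0,0],[0,0,0,0,0]]}}

```text
clock: 13.5
tcp_pos: [0.4731, 0.0186, 0.1686]
orientation: [-0.0, 0.708, -0.706, 0.001]
wrist_force: [-1.0, -0.2, 0.2]
finger_gap: 0.0856
```

```bash
python3 - <<'E'
from h import *
d=snap('top');e=snap('scene');save(e['img'],'fin_s.png')
save(np.hstack([cv2.resize(d['img'][200:320,370:480],(400,436),interpolation=2),cv2.resize(e['img'][235:345,180:281],(400,436),interpolation=2)]),'fin.png');save(d['img'],'fin_t.png')
for n in('top','scene'):print([(np.round(r['xyz'],3).tolist(),round(r['conf'],2)) for r in eyes.tip_of('marker',n)])
P=cloud(d);v,u=np.mgrid[:480,:640];m=(u>385)&(u<465)&(v>212)&(v<310)&(d['z_map']>0)&(P[...,2]>.018)
q=P[m];r=cv2.minAreaRect(q[:,:2].astype(np.float32));print(r,np.percentile(q[:,2],[5,50,95]))
s=monitor.get_state();print(s['clock'],s['tcp_pos'],s['finger_gap'],s['wrist_force'])
E
```

```text
[([0.474, -0.248, 0.013], 0.81), ([0.35, 0.004, 0.003], 0.72)]
[([0.471, -0.246, 0.012], 0.98), ([0.282, 0.265, 0.0], 0.82), ([0.353, 0.008, -0.001], 0.71)]
((0.4835388660430908, -0.2414330542087555), (0.16635417938232422, 0.04617299884557724), 18.175033569335938) [0.02186711 0.02873972 0.03299455]
13.7 [0.47330228 0.0164018  0.16800194] 0.08519606285108479 [ 0.67989324 -0.1416438  -0.41359466]
```

View pics/fin.png

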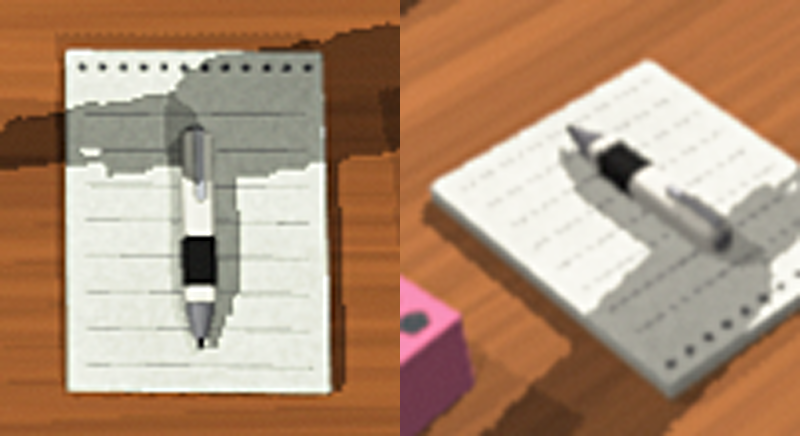

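View pics/fin_s.png

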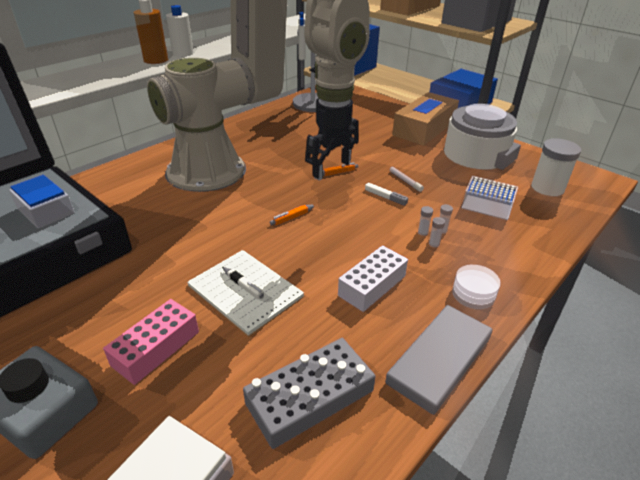

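The marker lies flat in the middle of the pad. Its black tip shows beyond the nose at (200,342) in the left crop, and the button is nearly flush. The robot is clear and everything else is in place.

```bash
python3 -c "
from h import *
print(ticket.hand_in())"
```

```text
the job is handed in; nothing more can be done
None
```

I clicked the marker's button in against the block, laid the marker flat on the notepad and handed the job in at about 13.7 s.

- **Push:** I used the long side of the aluminium block. The button gave over roughly 8 mm at 4–5 N. It then stopped dead at TCP x = 0.570 while the force rose to about 21 N.
- **Placing:** The marker touched the pad at exactly 12 mm above the pick height, and I eased off before opening the fingers.
- **Last checks:** The pictures show the marker flat near the middle of the pad, with the black tip out beyond the nose and the button nearly flush. Both cameras' networks put its origin within 4 mm of (0.472, -0.247, 0.012). The gripper is open and clear, the wrist force is near zero, and the look-alikes were not touched.
- **Checks that disagreed:** The final top-view depth fit of the marker's outline gave 166 x 46 mm turned 18°, which does not match the pictures. I put this down to stray depth pixels and did not use it. The finger gap read about 15.7 mm on the 18 mm barrel throughout, but the grip held.

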